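# Bring the honey to the front of the lazy susan and let it catch

## Robot

A 6-joint arm with a two-finger parallel gripper is mounted at the origin on a cart in front of the work surface, level with it; the furniture and walls round the work are solid. World frame = base frame: x ahead of the robot, y to its left, z up, the work surface at z = 0. Lengths are in m, angles in degrees, forces in N, time in s.
With the tool pointing down it reaches from about 0.225 to 0.875 m from the base axis. Payload 3.4 kg.
Tool frame: the origin (TCP) lies where the fingers leave the gripper's body, on its centre line; the fingertips stand 73 mm ahead of it and the grasp point (between the pads) lies 54 mm ahead of it; z points along the fingers, y is the line along which they close (so a half turn about z gives the same grasp; the last joint's range is limited). The gripper opens to 85 mm and grips with 20 to 120 N. Pads are 22 mm wide; open, the fingers measure 114 mm over their backs; the gripper's body (76 mm by 85 mm) begins 54 mm behind the grasp point. The pads swing forward as they close: fully open they stand 13 mm farther back than shut.
Start: joints at [-83.308, 15.808, 86.224, -0, 77.962, -6.933], TCP at [0.135, -0.559, 0.304] pointing down, gripper open.
Joint ranges: [-165.64, 165.64], [-43.16, 119.46], [12.63, 154.43], [-67.54, 247.53], [6.08, 155.33], [-154.97, 154.97]. Speed limits (degrees/s): [147.25, 147.25, 180, 180, 180, 180].

## Interface

Orientations are given as a 3x3 rotation matrix whose columns are the frame's x, y, z axes.
In Python, from bench import monitor, capture, ticket gives the robot as it stands. The module is installed in compiled form; this text tells all that it offers.
- The arm moves only by the tool apply_moves, never from a script. Its arguments are lists of equal length, an entry for each row: "delta_pos": the shift along the tool's x, y, z in units of 400 mm (1.0 is 400 mm), a list of three; "rotation": the turn, a rotation vector about the tool's x, y, z in units of 2 pi rad (1.0 is 2 pi rad), a list of three; "gripper": the gripper's target within -1 to 1 (fully open at 1, half-way at 0, shut at -1). A call has 1 to 20 rows; each row shifts and turns the commanded pose from where the row before left it, along the tool's axes as they then stand; what a row does not reach is not made up. A row lasts 1/10 s, in which the tool goes at most 50 mm and 8.59 degrees, less where a joint would pass 70% of its speed; a pose out of reach is approached as far as the arm can. A call with a number of a shift or a turn outside -1 to 1 is refused whole. A call with a gripper value outside its range is refused whole. The fingers move at their own pace and stop on an object; the grip force is fixed at half the most. Time passes only in rows, so rows that do not move let the fingers close. It gives the time, the measured TCP pose, the force, the opening and the grip force at its end, in the units of the state.
- monitor.state(): the state, without advancing time (a new reading comes with each control period).
- capture(name): name is "side" or "top"; returns a dict with "image" (384x512x3 uint8, red, green, blue), "K" (3x3 intrinsics, pixels), "k1" (the pictures are not rectified: a ray, as slopes to the right and down, at radius r is drawn at 1 + k1 r^2 times it, then the intrinsics apply), "T" (4x4, takes a point from camera to world coordinates). Camera axes: x right, y up, looking along -z (the intrinsics and any distortion apply to the point x, -y, -z); pixel columns grow to the right and rows downward; lengths in m; the calibration is good to about 2 mm. A picture is of the moment at which its call begins. There is no depth.
- ticket.finish_job(): hands the job in; it is judged then, once.
The state is a dict: "time_s": time; "joints": joint angles; "joint_vel": joint speeds; "joint_efforts": joint torques, N m; "ee_pos": TCP position; "orientation": TCP orientation; "wrist_force": force on the tool from outside, world axes, zero at the start; "torque": the same for the moment, N m; "opening": opening from 0.0 (shut) to 1.0 (fully open); "grasp_force": force on a finger pad.
Only numpy, scipy, OpenCV 4.12 (cv2) and the standard library are available. Lean on these libraries where they do the work, as an engineer would, in place of code of your own. Each camera call takes 0.05 s, during which the arm holds its last target. There are 200 camera calls.

## Task

Turn the lazy susan by pushing the steel posts on its rim until the squat honey jar is nearly at the front. Then tip the parked drop catch over onto the plate's edge and go on turning gently, by feel, until the catch drops fully into the notch at the honey's place; stop at once when it blocks the plate, never push harder than about 15 N. Do not touch the things standing on the plate; they stay upright.

Things in the scene. Friction and masses are not known exactly. Their poses are not given: they have to be found in the camera images.
- susan: Fixed foot of the lazy susan. Origin on the worktop under the turning axis; z up; its -x axis points to the front, where the catch is. A tongue 44 mm wide and 18 mm high reaches 210 mm in front of the axis; on it stand the catch's bracket (171 to 189 mm in front of the axis, 30 mm wide, top 55 mm above the worktop) and a back rest (193 to 200 mm in front, top 63 mm).
- axis_top (a point): On the turning axis, at the top of the round wooden plate (36 mm above the worktop, 16 mm thick, 140 mm radius with its hoop). The plate has four places 90 degrees apart, centres 54 mm from the axis, one thing on each, up to 4 mm in x and y off its middle. The plate's angle is not reported. The plate's outer 18 mm is a separate wooden hoop clamped round it; it turns with the plate.
- post_ring (a point): Fixed point 114 mm in front of the axis, 100 mm above the worktop, on the circle along which the four upright steel grip posts travel. Posts: 12 mm thick, 36 to 116 mm above the worktop, midway between the places (45 degrees either side of each). The plate turns either way for at least a full turn, drags with about 2.5 N at the posts and stays where left.
- front_edge (a point): Fixed point on top of the hoop's edge at the front, 140 mm from the axis, where the catch falls. The hoop has four notches, 15 mm wide, open outward, cut right through, one per place, but it is clamped up to 8 degrees off either way, unreported: find the notch by feel. The catch rides on the hoop as it turns, drops in by its weight when a notch comes under it, and then blocks the plate firmly.
- catch (a joint): Angle of the drop catch, rad: 0 = parked, leaning 20 degrees back (away from the plate) on its rest, as at the start; past about 0.35 it falls forward by itself; about 1.6 to 1.7 = its nose lies on top of the plate's edge; 1.92 = fully dropped into a notch.
- catch_tip (a point): Free end of the catch: a steel bar 12 mm wide, 8 mm thick, 52 mm long from its hinge to this end; the hinge runs across, 180 mm in front of the axis, 46 mm above the worktop. Parked, this end is 198 mm in front of the axis, 95 mm above the worktop. To tip it, push its upper part, above the back rest, towards the axis by about 30 mm; it weighs 0.12 kg.
- honey_mid (a point): Half-way up the honey jar: squat, about 60 mm wide and 86 mm high, red lid, clearly the widest of the four things on the plate; stands in one of the four places.
- jar1_mid (a point): Half-way up a slim spice jar, 41 mm across, 105 mm high, on the plate.
- jar2_mid (a point): Half-way up another slim spice jar, 41 mm across, 105 mm high, on the plate.
- salt_mid (a point): Half-way up the salt shaker, 44 mm across, 90 mm high, domed top, on the plate.

How it is judged:
By the outcome, as a careful person would: the job done as asked, in the order asked, and still so for the second after the job is handed in, with the robot touching nothing.
It also fails if it takes over 64 s, if anything falls off the work surface, if the arm or the gripper's body presses on something with over 40 N, if the wrist force passes 120 N, or if a joint passes its speed limit or range.

## Working session

There is one attempt and no reset: what is moved stays moved. The work goes in short steps, Python scripts to look and compute and a tool call to move; the robot and the scene stay as the last step left them, time stands still between calls to the robot, and variables do not carry over. Pictures are saved under pics/ and viewed, at most 10 in all, crops included, and the job is handed in when it is done.

Besides the shell and the picture viewer there is one more tool, called after ">>>" as name(argument=value, ...) on one line, values as JSON. apply_moves: Moves the arm, as the interface text tells. Shifts and turns lie within -1 to 1; 1 stands for 400 mm of shift or 2 pi rad of turn. Its arguments: {"type":"object","properties":{"delta_pos":{"type":"array"},"rotation":{"type":"array"},"gripper":{"type":"array"}},"required":["delta_pos","rotation","gripper"]}

```bash
mkdir -p pics
cat > h.py <<'E'
import numpy as np, cv2
from bench import monitor, capture, ticket
def snap(n,name):
    c=capture(n); cv2.imwrite(f'pics/{name}.png',c['image'][:,:,::-1]); np.savez(f'{name}.npz',**c); return c
def proj(c,p):
    T=np.array(c['T']);q=T[:3,:3].T@(np.array(p,float)-T[:3,3]); s=np.array([q[0],-q[1]])/-q[2]
    s=s*(1+float(c['k1'])*(s@s)); return (c['K']@np.r_[s,1])[:2]
def ray(c,uv,z):
    T=np.array(c['T']);d=np.linalg.inv(c['K'])@np.r_[uv,1];d=d[:2];s=d.copy()
    for _ in range(20): s=d/(1+float(c['k1'])*(s@s))
    w=T[:3,:3]@np.array([s[0],-s[1],-1]); o=T[:3,3]; return o+w*(z-o[2])/w[2]
def st():
    s=monitor.state(); print({k:np.round(s[k],3).tolist() for k in ('time_s','ee_pos','orientation','wrist_force','joints','opening')})
E
python3 - <<'E'
from h import *
for n in('top','side'):
    c=snap(n,n+'0'); print(c['K'],c['k1'],np.round(c['T'],3)); cv2.imwrite(f'pics/{n}0b.png',cv2.resize(c['image'][:,:,::-1],(800,600)))
st()
E
```

```text
[[477.29953211   0.         253.01078816]
 [  0.         477.29953211 192.98543179]
 [  0.           0.           1.        ]] -0.10358866438173263 [[-0.02   0.998 -0.068  0.494]
 [-0.999 -0.023 -0.037 -0.136]
 [-0.038  0.067  0.997  0.95 ]
 [ 0.     0.     0.     1.   ]]
[[387.73112461   0.         246.39777739]
 [  0.         387.73112461 189.49276334]
 [  0.           0.           1.        ]] -0.10958061630386252 [[-0.948  0.141 -0.286  0.328]
 [-0.319 -0.421  0.849  0.596]
 [-0.     0.896  0.444  0.476]
 [ 0.     0.     0.     1.   ]]
{'time_s': 0.1, 'ee_pos': [0.135, -0.558, 0.303], 'orientation': [[0.972, 0.236, -0.0], [0.236, -0.972, 0.002], [0.0, -0.002, -1.0]], 'wrist_force': [-0.395, 0.454, 0.227], 'joints': [-83.306, 15.843, 86.286, 0.001, 77.964, -6.932], 'opening': 0.999}
```

View pics/top0b.png

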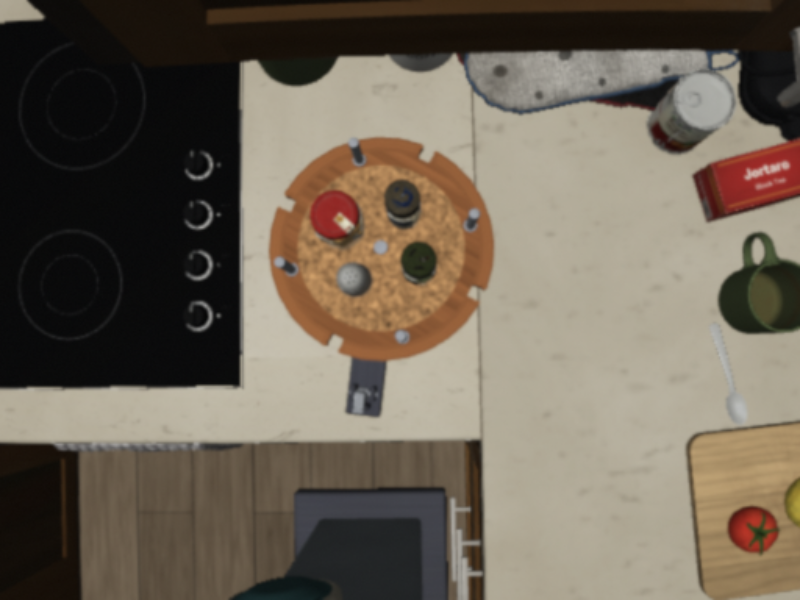

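View pics/side0b.png

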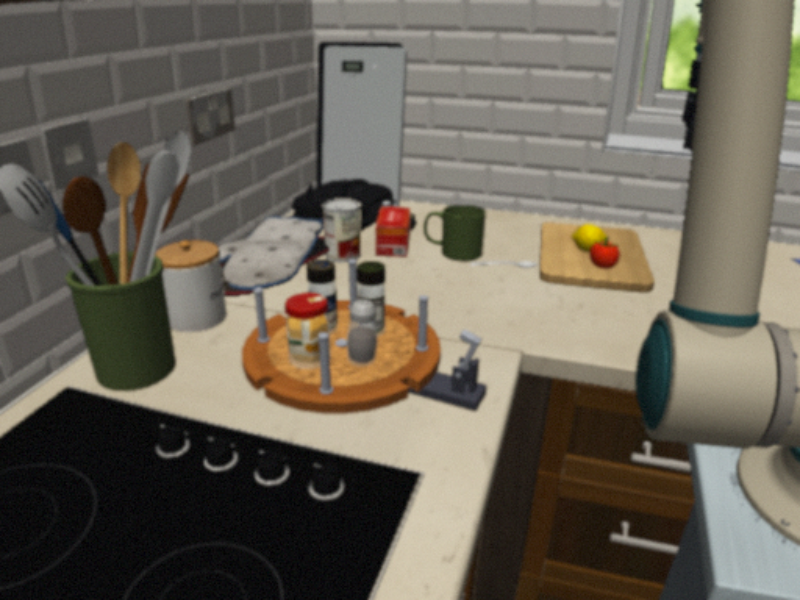

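The top view (800x600) shows the susan centred at about (380,247), honey (red lid) at (335,215), posts near (355,150), (287,265), (402,337), (473,217), and the catch at (362,400) toward the robot. I'll enlarge it.

Run:
```python
from h import *
c=dict(np.load('top0.npz')); im=c['image'][:,:,::-1][80:272,160:330]
cv2.imwrite('pics/crop.png',cv2.resize(im,None,fx=3.1,fy=3.1,interpolation=cv2.INTER_CUBIC))
```

```text
(no output)
```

View pics/crop.png

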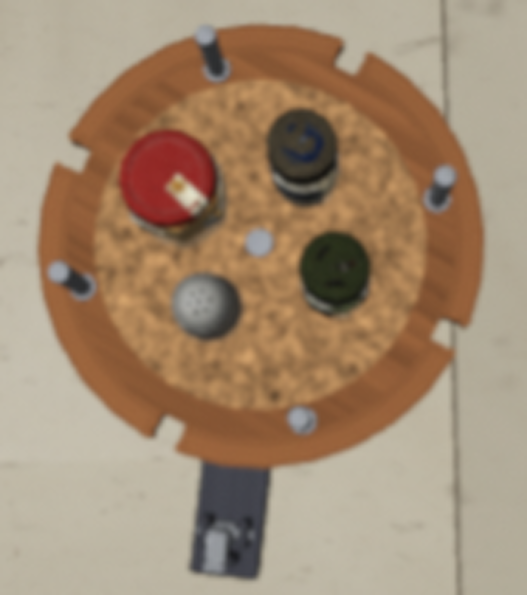

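Run:
```python
from h import *
c=dict(np.load('top0.npz'))
P=lambda x,y,z: ray(c,np.array([160+x/3.1,80+y/3.1]),z)
ell=[P(x,y,.036)[:2] for x,y in[(40,250),(484,245),(262,25),(265,466),(100,400),(415,390),(420,85),(100,100)]]
A=np.array([[*(2*e),1] for e in ell]); sol=np.linalg.lstsq(A,[e@e for e in ell],rcond=None)[0]
print('circle',sol[:2],np.sqrt(sol[2]+sol[:2]@sol[:2])); 
ax=sol[:2]; print('hub',P(259,242,.04))
t=[P(*a,.018) for a in[(191,572),(258,578),(203,465),(270,470)]]
e=(t[0]+t[1])/2;m=(t[2]+t[3])/2
print('tongue end',e,np.linalg.norm(e[:2]-ax)); d=e[:2]-ax
fa=np.degrees(np.arctan2(d[1],d[0])); d2=(e-m)[:2]; print('front angle',fa,np.degrees(np.arctan2(d2[1],d2[0])))
def rep(n,p): r=p[:2]-ax; print(n,np.round(p,3),'r',round(np.hypot(*r),4),'ang rel front',round((np.degrees(np.arctan2(r[1],r[0]))-fa+180)%360-180,1))
for a in[(205,35),(445,174),(60,272),(302,414)]: rep('posttop',P(*a,.116))
for a in[(215,70),(437,200),(83,288),(302,422)]: rep('postbase',P(*a,.036))
for a in[(353,53),(70,155),(168,432),(446,336)]: rep('notch',P(*a,.036))
rep('honey',P(168,178,.086)); rep('salt',P(206,303,.075)); rep('j1',P(302,142,.105)); rep('j2',P(335,266,.105))
rep('catchtip',P(216,535,.095))
c=dict(np.load('side0.npz'))
```

```text
circle [ 0.62446339 -0.08539687] 0.13838401854289112
hub [ 0.62335197 -0.0852069   0.04      ]
tongue end [ 0.4164916  -0.05827341  0.018     ] 0.20973303787112893
front angle 172.56948279159297 172.54376638533174
posttop [ 0.734 -0.06   0.116] r 0.1125 ang rel front -159.7
posttop [ 0.649 -0.196  0.116] r 0.1134 ang rel front 109.9
posttop [0.598 0.025 0.116] r 0.1135 ang rel front -69.2
posttop [ 0.514 -0.112  0.116] r 0.1134 ang rel front 20.9
postbase [ 0.734 -0.059  0.036] r 0.1129 ang rel front -159.1
postbase [ 0.648 -0.196  0.036] r 0.1134 ang rel front 109.2
postbase [0.598 0.026 0.036] r 0.1145 ang rel front -69.1
postbase [ 0.511 -0.109  0.036] r 0.1157 ang rel front 19.4
notch [ 0.743 -0.146  0.036] r 0.133 ang rel front 160.1
notch [0.683 0.034 0.036] r 0.1324 ang rel front -108.6
notch [ 0.507 -0.026  0.036] r 0.1317 ang rel front -19.2
notch [ 0.562 -0.2    0.036] r 0.13 ang rel front 68.9
honey [ 0.657 -0.034  0.086] r 0.0603 ang rel front -114.7
salt [ 0.583 -0.055  0.075] r 0.0519 ang rel front -28.7
j1 [ 0.672 -0.115  0.105] r 0.0558 ang rel front 155.6
j2 [ 0.599 -0.132  0.105] r 0.0533 ang rel front 69.0
catchtip [ 0.446 -0.06   0.095] r 0.1803 ang rel front -0.6
```

The crop gives the axis at (0.6245, -0.0854), with the front at 172.6° and the posts at 20.5° mod 90 from it. The honey's place is at about -114.5° and its notch at about -109.7°. So the plate turns counter-clockwise. I'll go to the trailing side of the left post with the gripper shut.

>>> apply_moves(delta_pos=[[0.0773,-0.057,0],[0.0773,-0.057,0],[0.0773,-0.057,0],[0.0773,-0.057,0],[0.0773,-0.057,0],[0.0773,-0.057,0],[0.0773,-0.057,0],[0.0773,-0.057,0],[0.0773,-0.057,0],[0.0773,-0.057,0],[0.0773,-0.057,0],[0.0773,-0.057,0],[0.0773,-0.057,0],[0.0773,-0.057,0],[0.0773,-0.057,0],[0.0773,-0.057,0],[0.0773,-0.057,0],[0.0773,-0.057,0],[0.0773,-0.057,0],[0.0773,-0.057,0]], rotation=[[0,0,0],[0,0,0],[0,0,0],[0,0,0],[0,0,0],[0,0,0],[0,0,0],[0,0,0],[0,0,0],[0,0,0],[0,0,0],[0,0,0],[0,0,0],[0,0,0],[0,0,0],[0,0,0],[0,0,0],[0,0,0],[0,0,0],[0,0,0]], gripper=[-1,-1,-1,-1,-1,-1,-1,-1,-1,-1,-1,-1,-1,-1,-1,-1,-1,-1,-1,-1])

```text
time_s: 2.1
ee_pos: [0.6297, 0.0314, 0.3033]
orientation: [[0.972, 0.236, -0.001], [0.236, -0.972, -0.0], [-0.001, -0.0, -1.0]]
wrist_force: [-0.0, -0.6, 0.8]
opening: 0.001
grasp_force: 0.0
```

>>> apply_moves(delta_pos=[[0,0,0],[0,0,0]], rotation=[[0,0,0.0215],[0,0,0.0215]], gripper=[-1,-1])

```text
time_s: 2.3
ee_pos: [0.6295, 0.0313, 0.3027]
orientation: [[0.999, -0.036, -0.002], [-0.036, -0.999, -0.0], [-0.002, 0.0, -1.0]]
wrist_force: [0.4, 0.4, -0.3]
opening: 0.0
grasp_force: 0.0
```

>>> apply_moves(delta_pos=[[0,0,0.0617],[0,0,0.0617],[0,0,0.0617],[0,0,0.0617],[0,0,0.0617],[0,0,0.0617],[0,0,0]], rotation=[[0,0,0],[0,0,0],[0,0,0],[0,0,0],[0,0,0],[0,0,0],[0,0,0]], gripper=[-1,-1,-1,-1,-1,-1,-1])

```text
time_s: 3.0
ee_pos: [0.6264, 0.0301, 0.1518]
orientation: [[0.999, -0.032, -0.009], [-0.032, -0.999, 0.0], [-0.009, -0.0, -1.0]]
wrist_force: [0.3, -0.2, -0.0]
opening: 0.001
grasp_force: 0.0
```

Run:
```python
from h import *
c=snap('side','side1'); st()
im=c['image'][:,:,::-1][150:280,130:320]; cv2.imwrite('pics/s1.png',cv2.resize(im,None,fx=4,fy=4,interpolation=cv2.INTER_CUBIC))
```

```text
{'time_s': 3.05, 'ee_pos': [0.628, 0.03, 0.154], 'orientation': [[0.999, -0.032, -0.005], [-0.032, -0.999, 0.0], [-0.005, -0.0, -1.0]], 'wrist_force': [-0.678, -0.0, 0.276], 'joints': [-3.597, 26.813, 91.514, -0.007, 61.952, 88.26], 'opening': 0.001}
```

View pics/s1.png

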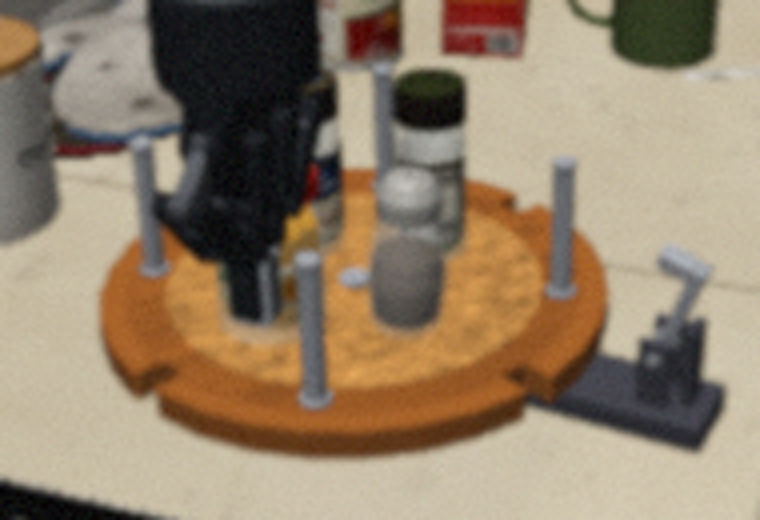

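The shut fingers (tip near crop px (255,320)) stand clear behind the left post (310,330). Now I'll sweep along the arc, starting softly.

>>> apply_moves(delta_pos=[[-0.01012,0.00018,0],[-0.00506,4e-05,0],[-0.00506,4e-05,0],[-0.00506,4e-05,0],[-0.00506,4e-05,0],[-0.00506,4e-05,0],[-0.00506,4e-05,0],[-0.01012,0.00018,0],[-0.01012,0.00018,0],[-0.01518,0.0004,0],[-0.01518,0.0004,0],[-0.01518,0.0004,0],[-0.01518,0.0004,0],[-0.01518,0.0004,0],[-0.01518,0.0004,0],[-0.01518,0.0004,0],[-0.01518,0.0004,0],[-0.01012,0.00018,0],[-0.00506,4e-05,0],[0,0,0]], rotation=[[0,0,-0.00556],[0,0,-0.00278],[0,0,-0.00278],[0,0,-0.00278],[0,0,-0.00278],[0,0,-0.00278],[0,0,-0.00278],[0,0,-0.00556],[0,0,-0.00556],[0,0,-0.00833],[0,0,-0.00833],[0,0,-0.00833],[0,0,-0.00833],[0,0,-0.00833],[0,0,-0.00833],[0,0,-0.00833],[0,0,-0.00833],[0,0,-0.00556],[0,0,-0.00278],[0,0,0]], gripper=[-1,-1,-1,-1,-1,-1,-1,-1,-1,-1,-1,-1,-1,-1,-1,-1,-1,-1,-1,-1])

```text
time_s: 5.05
ee_pos: [0.5551, 0.0066, 0.156]
orientation: [[0.797, 0.604, 0.0], [0.604, -0.797, 0.0], [0.0, -0.0, -1.0]]
wrist_force: [0.3, 1.1, -0.3]
opening: 0.001
grasp_force: 0.6
```

Run:
```python
from h import *
c=snap('side','side2'); st(); s=monitor.state(); r=np.array(s['ee_pos'])[:2]-[.6245,-.0854]
print(np.hypot(*r),np.degrees(np.arctan2(r[1],r[0]))-172.6)
c=snap('top','top2')
im=c['image'][:,:,::-1][80:272,160:330]; cv2.imwrite('pics/t2.png',cv2.resize(im,None,fx=3.1,fy=3.1,interpolation=cv2.INTER_CUBIC))
```

```text
{'time_s': 5.1, 'ee_pos': [0.555, 0.007, 0.156], 'orientation': [[0.797, 0.604, -0.0], [0.604, -0.797, -0.0], [-0.0, 0.0, -1.0]], 'wrist_force': [0.147, 0.898, 0.752], 'joints': [-6.505, 21.163, 101.168, -0.009, 57.674, 46.366], 'opening': 0.001}
0.11514957148143694 -45.55677653858814
```

View pics/t2.png

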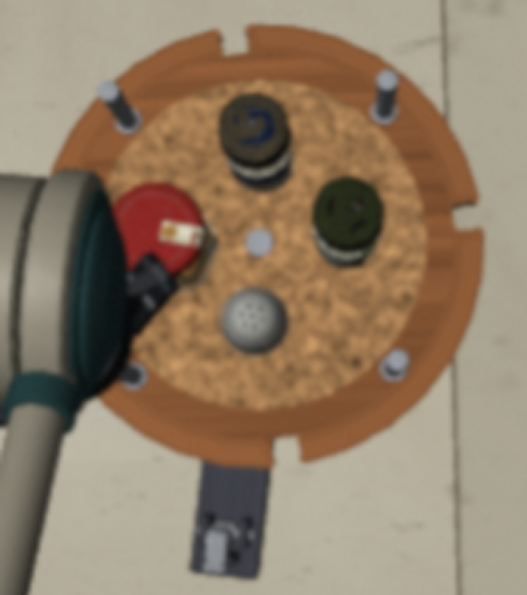

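The plate has turned. Posts are now at crop px (110,92), (387,80), (396,360) and the notches at (235,40), (465,217), (288,450). Everything is still standing.

```bash
cat >> h.py <<'E'
ax=np.array([.6245,-.0854])
def rel(p): r=np.array(p)[:2]-ax; return round((np.degrees(np.arctan2(r[1],r[0]))-172.6+180)%360-180,1), round(np.hypot(*r),4)
E
python3 - <<'E'
from h import *
c=dict(np.load('top2.npz'))
P=lambda x,y,z: rel(ray(c,np.array([160+x/3.1,80+y/3.1]),z))
for a in[(108,91),(387,80),(398,357)]: print('top',P(*a,.116))
for a in[(127,125),(384,115)]: print('base',P(*a,.036))
for a in[(235,40),(467,216),(288,450)]: print('notch',P(*a,.036))
print('honey',P(157,228,.086))
E
```

```text
top (np.float64(-126.4), np.float64(0.1133))
top (np.float64(142.7), np.float64(0.1125))
top (np.float64(53.1), np.float64(0.1136))
base (np.float64(-125.3), np.float64(0.1123))
base (np.float64(141.8), np.float64(0.1112))
notch (np.float64(-166.7), np.float64(0.1295))
notch (np.float64(102.9), np.float64(0.13))
notch (np.float64(14.0), np.float64(0.1312))
honey (np.float64(-84.8), np.float64(0.058))
```

>>> apply_moves(delta_pos=[[-0.00506,4e-05,0],[-0.01012,0.00018,0],[-0.01012,0.00018,0],[-0.01518,0.0004,0],[-0.01518,0.0004,0],[-0.01518,0.0004,0],[-0.01518,0.0004,0],[-0.01518,0.0004,0],[-0.01518,0.0004,0],[-0.01518,0.0004,0],[-0.01518,0.0004,0],[-0.01518,0.0004,0],[-0.01518,0.0004,0],[-0.01518,0.0004,0],[-0.01518,0.0004,0],[-0.01518,0.0004,0],[-0.01518,0.0004,0],[-0.01518,0.0004,0],[-0.01518,0.0004,0],[-0.01518,0.0004,0]], rotation=[[0,0,-0.00278],[0,0,-0.00556],[0,0,-0.00556],[0,0,-0.00833],[0,0,-0.00833],[0,0,-0.00833],[0,0,-0.00833],[0,0,-0.00833],[0,0,-0.00833],[0,0,-0.00833],[0,0,-0.00833],[0,0,-0.00833],[0,0,-0.00833],[0,0,-0.00833],[0,0,-0.00833],[0,0,-0.00833],[0,0,-0.00833],[0,0,-0.00833],[0,0,-0.00833],[0,0,-0.00833]], gripper=[-1,-1,-1,-1,-1,-1,-1,-1,-1,-1,-1,-1,-1,-1,-1,-1,-1,-1,-1,-1])

```text
time_s: 7.15
ee_pos: [0.51, -0.0922, 0.1558]
orientation: [[-0.057, 0.998, 0.001], [0.998, 0.057, 0.001], [0.001, 0.001, -1.0]]
wrist_force: [2.8, 3.3, -0.0]
opening: -0.001
grasp_force: 1.5
```

>>> apply_moves(delta_pos=[[-0.01518,0.0004,0],[-0.01012,0.00018,0],[-0.01012,0.00018,0],[-0.00506,4e-05,0],[-0.00506,4e-05,0],[0,0,0],[0,0,0]], rotation=[[0,0,-0.00833],[0,0,-0.00556],[0,0,-0.00556],[0,0,-0.00278],[0,0,-0.00278],[0,0,0],[0,0,0]], gripper=[-1,-1,-1,-1,-1,-1,-1])

```text
time_s: 7.85
ee_pos: [0.5115, -0.1106, 0.1556]
orientation: [[-0.21, 0.978, -0.001], [0.978, 0.21, -0.001], [-0.0, -0.001, -1.0]]
wrist_force: [0.4, 1.1, 0.5]
opening: 0.002
grasp_force: 0.3
```

Run:
```python
from h import *
st(); print(rel(monitor.state()['ee_pos']))
c=snap('top','top3')
im=c['image'][:,:,::-1][80:272,160:330]; cv2.imwrite('pics/t3.png',cv2.resize(im,None,fx=3.1,fy=3.1,interpolation=cv2.INTER_CUBIC))
```

```text
{'time_s': 7.85, 'ee_pos': [0.511, -0.111, 0.156], 'orientation': [[-0.21, 0.978, -0.001], [0.978, 0.21, -0.001], [-0.0, -0.001, -1.0]], 'wrist_force': [0.401, 1.146, 0.514], 'joints': [-19.791, 18.836, 105.107, -0.065, 56.1, -31.899], 'opening': 0.002}
(np.float64(20.0), np.float64(0.1158))
```

View pics/t3.png

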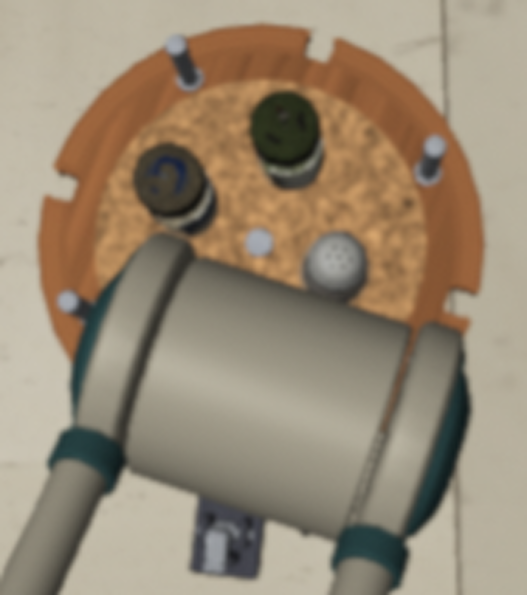

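Posts are now near crop px (178,45), (433,146), (68,300), and the notches at (322,46), (62,187), (460,308). The arm hides the rest.

Run:
```python
from h import *
c=dict(np.load('top3.npz'))
P=lambda x,y,z: rel(ray(c,np.array([160+x/3.1,80+y/3.1]),z))
for a in[(177,44),(433,146),(67,300)]: print('top',P(*a,.116))
for a in[(322,46),(62,189),(458,308)]: print('notch',P(*a,.036))
```

```text
top (np.float64(-151.1), np.float64(0.1127))
top (np.float64(118.7), np.float64(0.1121))
top (np.float64(-60.9), np.float64(0.1146))
notch (np.float64(168.7), np.float64(0.13))
notch (np.float64(-99.0), np.float64(0.1294))
notch (np.float64(77.3), np.float64(0.1301))
```

>>> apply_moves(delta_pos=[[-0.00506,4e-05,0],[-0.00506,4e-05,0],[-0.00506,4e-05,0],[-0.00506,4e-05,0],[0,0,0],[0.015,0,0],[0.02,0,0],[0,0,-0.05],[0,0,-0.06],[0,0,-0.06],[0,0,0]], rotation=[[0,0,-0.00278],[0,0,-0.00278],[0,0,-0.00278],[0,0,-0.00278],[0,0,0],[0,0,0],[0,0,0],[0,0,0],[0,0,0],[0,0,0],[0,0,0]], gripper=[-1,-1,-1,-1,-1,-1,-1,-1,-1,-1,-1])

```text
time_s: 9.0
ee_pos: [0.5117, -0.105, 0.2271]
orientation: [[-0.278, 0.96, 0.007], [0.96, 0.279, -0.003], [-0.005, 0.006, -1.0]]
wrist_force: [0.0, -0.4, 0.2]
opening: 0.005
grasp_force: 0.0
```

Run:
```python
from h import *
st(); s=monitor.state(); R=np.array(s['orientation']); f=np.radians(172.6)
for rr,z in((.242,.221),(.242,.15)):
    t=np.r_[ax+rr*np.array([np.cos(f),np.sin(f)]),z]; print(t,(R.T@(t-s['ee_pos']))/.4)
print('yaw',np.degrees(np.arctan2(R[1,0],R[0,0])),'want 82.6')
```

```text
{'time_s': 9.0, 'ee_pos': [0.512, -0.105, 0.227], 'orientation': [[-0.278, 0.96, 0.007], [0.96, 0.279, -0.003], [-0.005, 0.006, -1.0]], 'wrist_force': [0.027, -0.365, 0.201], 'joints': [-19.214, 14.369, 99.849, -0.023, 65.341, -35.376], 'opening': 0.005}
[ 0.38451558 -0.05423147  0.221     ] [ 0.21047389 -0.27023044  0.01257934]
[ 0.38451558 -0.05423147  0.15      ] [ 0.2113188  -0.27130727  0.19007406]
yaw 106.17018260786222 want 82.6
```

>>> apply_moves(delta_pos=[[0.035,-0.045,0],[0.035,-0.045,0],[0.035,-0.045,0],[0.035,-0.045,0],[0.035,-0.045,0],[0.035,-0.045,0],[0,0,0],[0,0,0],[0,0,0],[0,0,0.038],[0,0,0.038],[0,0,0.038],[0,0,0.038],[0,0,0.036],[0,0,0],[0,0,0]], rotation=[[0,0,0],[0,0,0],[0,0,0],[0,0,0],[0,0,0],[0,0,0],[0,0,0.0218],[0,0,0.0218],[0,0,0.0218],[0,0,0],[0,0,0],[0,0,0],[0,0,0],[0,0,0],[0,0,0],[0,0,0]], gripper=[-1,-1,-1,-1,-1,-1,-1,-1,-1,-1,-1,-1,-1,-1,-1,-1])

```text
time_s: 10.6
ee_pos: [0.3825, -0.0539, 0.1483]
orientation: [[0.129, 0.992, -0.001], [0.992, -0.129, 0.0], [-0.0, -0.001, -1.0]]
wrist_force: [0.1, 0.0, 0.2]
opening: -0.002
grasp_force: 0.0
```

Run:
```python
from h import *
st(); print(rel(monitor.state()['ee_pos']))
c=snap('side','side4'); d=snap('top','top4')
im=c['image'][:,:,::-1][140:280,150:340]; a=cv2.resize(im,None,fx=4,fy=4,interpolation=cv2.INTER_CUBIC)
cv2.imwrite('pics/s4.png',a); cv2.imwrite('pics/t4.png',cv2.resize(d['image'][:,:,::-1][80:272,160:330],None,fx=3.1,fy=3.1,interpolation=cv2.INTER_CUBIC))
```

```text
{'time_s': 10.6, 'ee_pos': [0.382, -0.054, 0.148], 'orientation': [[0.129, 0.992, -0.001], [0.992, -0.129, 0.0], [-0.0, -0.001, -1.0]], 'wrist_force': [0.069, 0.034, 0.221], 'joints': [-18.363, 8.988, 121.342, -0.016, 49.734, -10.961], 'opening': -0.002}
(np.float64(-0.0), np.float64(0.2441))
```

View pics/s4.png

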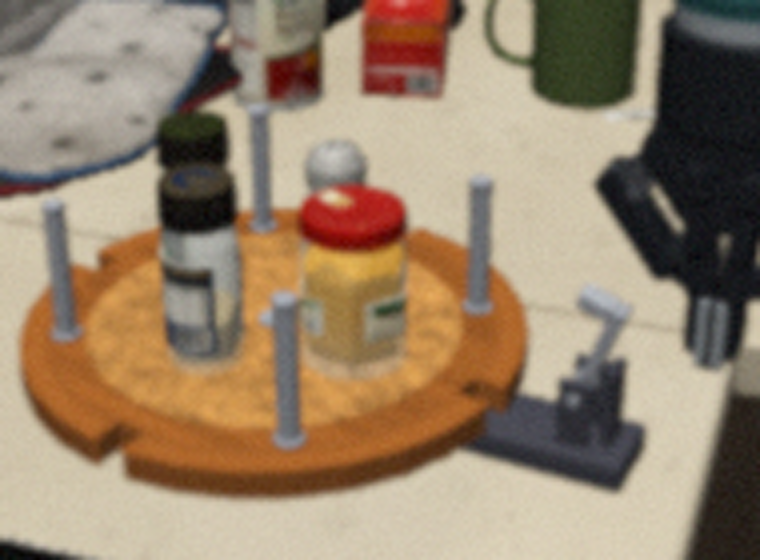

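The side crop shows the finger behind the catch at (710,360), with the catch head at (605,305). The honey is near the front at (350,280), its notch is at (482,390), and everything is upright. I'll check the notch angle, then tip the catch.

Run:
```python
from h import *
c=dict(np.load('side4.npz'))
P=lambda x,y,z: rel(ray(c,np.array([150+x/4,140+y/4]),z))
print('notch',P(484,390,.036),P(112,430,.036)); print('post tops',P(286,298,.116),P(481,182,.116),P(53,206,.116)); print('bases',P(289,438,.036),P(479,305,.036))
print('honey lid',P(352,205,.086))
```

```text
notch (np.float64(-6.7), np.float64(0.135)) (np.float64(-97.4), np.float64(0.1305))
post tops (np.float64(-55.7), np.float64(0.1183)) (np.float64(29.3), np.float64(0.1145)) (np.float64(-142.8), np.float64(0.112))
bases (np.float64(-56.1), np.float64(0.1163)) (np.float64(32.6), np.float64(0.1165))
honey lid (np.float64(67.4), np.float64(0.0592))
```

>>> apply_moves(delta_pos=[[0,0.02,0],[0,0.02,0],[0,0.02,0],[0,0.02,0],[0,0.015,0],[0,0.015,0],[0,0.015,0],[0,0.015,0],[0,0,0]], rotation=[[0,0,0],[0,0,0],[0,0,0],[0,0,0],[0,0,0],[0,0,0],[0,0,0],[0,0,0],[0,0,0]], gripper=[-1,-1,-1,-1,-1,-1,-1,-1,-1])

```text
time_s: 11.6
ee_pos: [0.4395, -0.0616, 0.1486]
orientation: [[0.129, 0.992, 0.001], [0.992, -0.129, -0.0], [-0.0, 0.001, -1.0]]
wrist_force: [-0.5, 0.3, 0.1]
opening: -0.002
grasp_force: 0.0
```

Run:
```python
from h import *
for n,a,z in(('top0',(168,178),.122),('top2',(157,228),.122)):
    c=dict(np.load(n+'.npz')); print(n,rel(ray(c,np.array([160+a[0]/3.1,80+a[1]/3.1]),z)))
c=dict(np.load('side4.npz')); print(rel(ray(c,np.array([150+352/4,140+208/4]),.122)))
c=snap('side','side5'); st()
cv2.imwrite('pics/s5.png',cv2.resize(c['image'][:,:,::-1][140:280,150:340],None,fx=4,fy=4,interpolation=cv2.INTER_CUBIC))
```

```text
top0 (np.float64(-111.0), np.float64(0.0532))
top2 (np.float64(-79.1), np.float64(0.0535))
(np.float64(-12.0), np.float64(0.0587))
{'time_s': 11.65, 'ee_pos': [0.439, -0.061, 0.149], 'orientation': [[0.129, 0.992, -0.0], [0.992, -0.129, -0.0], [-0.0, -0.0, -1.0]], 'wrist_force': [0.619, -0.574, 0.559], 'joints': [-16.979, 13.334, 115.101, -0.008, 51.566, -9.572], 'opening': 0.0}
```

View pics/s5.png

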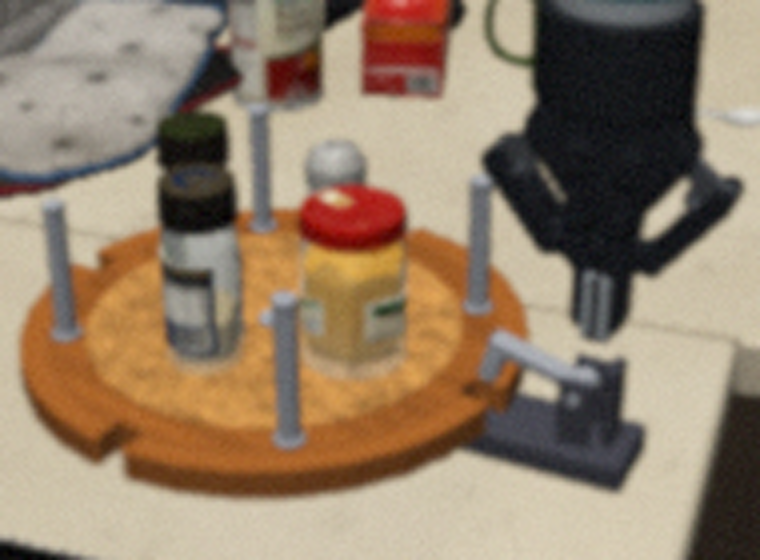

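The catch fell forward: its nose is at crop px (492,365) on the hoop's edge, just beside the notch at (480,390). Honey is at about -12° and nothing was disturbed. Next I'll go up and over, back behind the post at +33°.

>>> apply_moves(delta_pos=[[0,0,-0.051],[0,0,-0.051],[0,0,-0.051],[0,0,-0.051],[-0.0214,0.0475,0],[-0.0214,0.0475,0],[-0.0214,0.0475,0],[-0.0214,0.0475,0],[0,0,0],[0,0,0],[0,0,0],[0,0,0.04],[0,0,0.04],[0,0,0.04],[0,0,0.04],[0,0,0],[0,0,0]], rotation=[[0,0,0],[0,0,0],[0,0,0],[0,0,0],[0,0,0],[0,0,0],[0,0,0],[0,0,0],[0,0,-0.0157],[0,0,-0.0157],[0,0,-0.0157],[0,0,0],[0,0,0],[0,0,0],[0,0,0],[0,0,0],[0,0,0]], gripper=[-1,-1,-1,-1,-1,-1,-1,-1,-1,-1,-1,-1,-1,-1,-1,-1,-1])

```text
time_s: 13.35
ee_pos: [0.5091, -0.105, 0.1663]
orientation: [[-0.166, 0.986, -0.001], [0.986, 0.166, 0.0], [0.0, -0.001, -1.0]]
wrist_force: [0.1, -0.4, -0.6]
opening: 0.002
grasp_force: 0.0
```

Run:
```python
from h import *
st(); s=monitor.state(); R=s['orientation']; print(rel(s['ee_pos']),np.degrees(np.arctan2(R[1][0],R[0][0])))
```

```text
{'time_s': 13.35, 'ee_pos': [0.509, -0.105, 0.166], 'orientation': [[-0.166, 0.986, -0.001], [0.986, 0.166, 0.0], [0.0, -0.001, -1.0]], 'wrist_force': [0.055, -0.353, -0.592], 'joints': [-19.325, 17.879, 104.752, -0.005, 57.409, -28.87], 'opening': 0.002}
(np.float64(17.1), np.float64(0.117)) 99.54723242528188
```

>>> apply_moves(delta_pos=[[-0.0051,4e-05,0],[-0.0051,4e-05,0],[-0.0051,4e-05,0],[-0.0051,4e-05,0],[-0.0051,4e-05,0],[-0.0051,4e-05,0],[-0.0025,1e-05,0],[-0.0025,1e-05,0],[-0.0025,1e-05,0],[-0.0025,1e-05,0]], rotation=[[0,0,-0.00278],[0,0,-0.00278],[0,0,-0.00278],[0,0,-0.00278],[0,0,-0.00278],[0,0,-0.00278],[0,0,-0.0014],[0,0,-0.0014],[0,0,-0.0014],[0,0,-0.0014]], gripper=[-1,-1,-1,-1,-1,-1,-1,-1,-1,-1])

```text
time_s: 14.35
ee_pos: [0.5128, -0.1201, 0.1661]
orientation: [[-0.302, 0.953, -0.001], [0.953, 0.302, 0.002], [0.002, -0.0, -1.0]]
wrist_force: [-0.9, 4.3, 1.1]
opening: -0.001
grasp_force: 1.6
```

>>> apply_moves(delta_pos=[[-0.0025,1e-05,0],[-0.0025,1e-05,0],[-0.0025,1e-05,0],[-0.0025,1e-05,0]], rotation=[[0,0,-0.0014],[0,0,-0.0014],[0,0,-0.0014],[0,0,-0.0014]], gripper=[-1,-1,-1,-1])

```text
time_s: 14.75
ee_pos: [0.5143, -0.1246, 0.1661]
orientation: [[-0.336, 0.942, -0.0], [0.942, 0.336, 0.0], [0.0, -0.0, -1.0]]
wrist_force: [-0.2, 4.0, 1.2]
opening: -0.005
grasp_force: 1.6
```

>>> apply_moves(delta_pos=[[-0.0025,1e-05,0],[-0.0025,1e-05,0]], rotation=[[0,0,-0.0014],[0,0,-0.0014]], gripper=[-1,-1])

```text
time_s: 14.95
ee_pos: [0.5151, -0.1266, 0.1662]
orientation: [[-0.352, 0.936, -0.0], [0.936, 0.352, 0.0], [0.0, -0.0, -1.0]]
wrist_force: [-0.2, 2.9, 0.3]
opening: 0.002
grasp_force: 1.6
```

>>> apply_moves(delta_pos=[[-0.0025,1e-05,0],[-0.0025,1e-05,0]], rotation=[[0,0,-0.0014],[0,0,-0.0014]], gripper=[-1,-1])

```text
time_s: 15.15
ee_pos: [0.5159, -0.1286, 0.1662]
orientation: [[-0.369, 0.929, 0.0], [0.929, 0.369, -0.0], [-0.0, 0.0, -1.0]]
wrist_force: [-0.1, 1.6, -0.8]
opening: -0.004
grasp_force: 1.3
```

>>> apply_moves(delta_pos=[[-0.0025,1e-05,0]], rotation=[[0,0,-0.0014]], gripper=[-1])

```text
time_s: 15.25
ee_pos: [0.5163, -0.1296, 0.1661]
orientation: [[-0.377, 0.926, 0.0], [0.926, 0.377, -0.0], [-0.0, -0.0, -1.0]]
wrist_force: [-0.6, 3.0, -0.1]
opening: 0.001
grasp_force: 1.3
```

>>> apply_moves(delta_pos=[[-0.0025,1e-05,0]], rotation=[[0,0,-0.0014]], gripper=[-1])

```text
time_s: 15.35
ee_pos: [0.5166, -0.1304, 0.1662]
orientation: [[-0.385, 0.923, 0.0], [0.923, 0.385, -0.0], [-0.0, 0.0, -1.0]]
wrist_force: [1.0, 3.0, -0.2]
opening: 0.003
grasp_force: 1.3
```

>>> apply_moves(delta_pos=[[-0.002,1e-05,0]], rotation=[[0,0,-0.0011]], gripper=[-1])

```text
time_s: 15.45
ee_pos: [0.5169, -0.1311, 0.1662]
orientation: [[-0.391, 0.92, 0.0], [0.92, 0.391, -0.0], [-0.0, -0.0, -1.0]]
wrist_force: [0.2, 2.7, 0.1]
opening: -0.0
grasp_force: 1.3
```

>>> apply_moves(delta_pos=[[-0.002,1e-05,0]], rotation=[[0,0,-0.0011]], gripper=[-1])

```text
time_s: 15.55
ee_pos: [0.5172, -0.1318, 0.1662]
orientation: [[-0.398, 0.918, -0.0], [0.918, 0.398, 0.0], [0.0, -0.0, -1.0]]
wrist_force: [0.0, 3.2, -0.5]
opening: 0.001
grasp_force: 1.3
```

>>> apply_moves(delta_pos=[[-0.002,1e-05,0]], rotation=[[0,0,-0.0011]], gripper=[-1])

```text
time_s: 15.65
ee_pos: [0.5173, -0.1321, 0.1662]
orientation: [[-0.404, 0.915, -0.001], [0.915, 0.404, 0.001], [0.001, -0.0, -1.0]]
wrist_force: [-0.8, 5.2, 0.9]
opening: 0.003
grasp_force: 2.6
```

>>> apply_moves(delta_pos=[[-0.002,1e-05,0]], rotation=[[0,0,-0.0011]], gripper=[-1])

```text
time_s: 15.75
ee_pos: [0.5173, -0.1323, 0.1661]
orientation: [[-0.41, 0.912, -0.001], [0.912, 0.41, 0.002], [0.002, -0.0, -1.0]]
wrist_force: [-0.7, 6.0, 2.8]
opening: 0.002
grasp_force: 3.4
```

Run:
```python
from h import *
c=snap('side','side6'); st(); print(rel(monitor.state()['ee_pos']))
a=cv2.cvtColor(c['image'],cv2.COLOR_RGB2GRAY).astype(int); b=cv2.cvtColor(np.load('side5.npz')['image'],cv2.COLOR_RGB2GRAY).astype(int)
f=lambda n:cv2.resize(n[205:260,245:325],None,fx=5,fy=5,interpolation=cv2.INTER_CUBIC)
cv2.imwrite('pics/s6.png',np.hstack([f(np.load('side5.npz')['image'][:,:,::-1]),f(c['image'][:,:,::-1])]))
```

```text
{'time_s': 15.8, 'ee_pos': [0.517, -0.132, 0.166], 'orientation': [[-0.41, 0.912, -0.001], [0.912, 0.41, 0.002], [0.003, -0.0, -1.0]], 'wrist_force': [-1.014, 6.3, 2.65], 'joints': [-21.861, 18.974, 102.999, 0.104, 58.146, -46.126], 'opening': 0.002}
(np.float64(31.0), np.float64(0.117))
```

Motion has stopped while the force rises to about 6 N, so the plate is blocked. I'll check the picture.

View pics/s6.png

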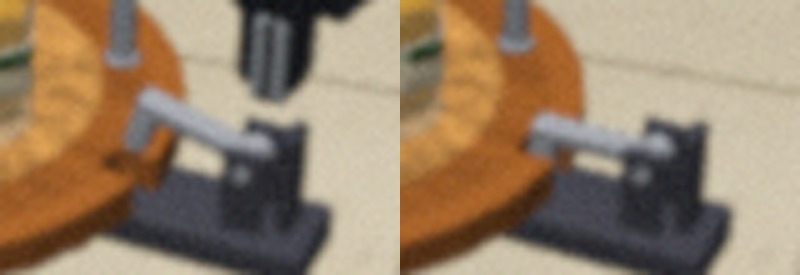

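The right-hand crop shows the bar level and its nose down in the notch, against a raised nose before. I'll back off, rise clear, and verify.

>>> apply_moves(delta_pos=[[0.012,0,0],[0.02,0,0],[0,0,-0.05],[0,0,-0.06],[0,0,-0.07],[0,0,-0.07],[0,-0.05,0],[0,-0.05,0],[0,-0.05,0],[0,0,0],[0,0,0]], rotation=[[0,0,0],[0,0,0],[0,0,0],[0,0,0],[0,0,0],[0,0,0],[0,0,0],[0,0,0],[0,0,0],[0,0,0],[0,0,0]], gripper=[-1,-1,-1,-1,-1,-1,-1,-1,-1,-1,-1])

```text
time_s: 16.9
ee_pos: [0.4581, -0.1463, 0.2665]
orientation: [[-0.409, 0.912, 0.002], [0.912, 0.409, -0.001], [-0.002, 0.001, -1.0]]
wrist_force: [1.2, -0.6, 0.5]
opening: -0.001
grasp_force: 0.0
```

Run:
```python
from h import *
c=snap('side','side7'); st()
f=np.radians(172.6); u=np.array([np.cos(f),np.sin(f)])
def pt(r,z,y=0): p=proj(c,np.r_[ax+r*u,z]); return ((p-[200,150])*4).astype(int)
im=cv2.resize(c['image'][:,:,::-1][150:270,200:340],None,fx=4,fy=4,interpolation=cv2.INTER_CUBIC); im0=im.copy()
for q,col in((1.92,(0,255,0)),(1.65,(0,0,255))):
    a=q-np.radians(20); p=pt(180,0) if 0 else pt(.18,.046); t=pt(.18-.052*np.sin(a),.046+.052*np.cos(a)); cv2.line(im,tuple(map(int,p)),tuple(map(int,t)),col,1)
im=im[150:400,150:550];im0=im0[150:400,150:550]
cv2.imwrite('pics/s7.png',np.hstack([im0,im]))
```

```text
{'time_s': 16.95, 'ee_pos': [0.458, -0.146, 0.266], 'orientation': [[-0.41, 0.912, 0.002], [0.912, 0.41, -0.001], [-0.001, 0.001, -1.0]], 'wrist_force': [0.208, -0.779, 0.185], 'joints': [-25.975, 9.162, 100.73, -0.005, 70.009, -50.157], 'opening': -0.002}
```

View pics/s7.png

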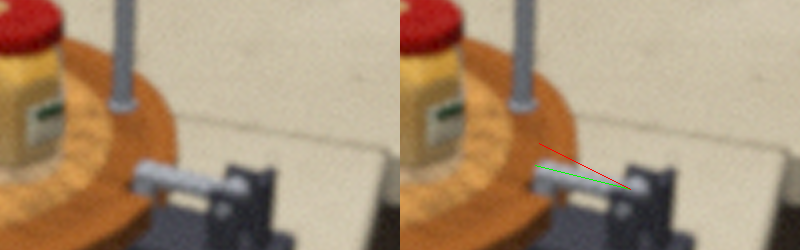

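The bar lies along the green line for 1.92 rad, fully dropped. Honey is upright and the robot is clear, so I'm handing in.

```bash
python3 -c "
from h import *
print(ticket.finish_job())"
```

```text
the job is handed in; nothing more can be done
None
```

The honey jar is at the front, the catch is fully dropped into its notch and blocks the plate (peak push reading about 6 N), and the job was handed in at about 17 s with the arm clear and nothing on the plate seen tipped or touched.

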